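# Put the recipe card up under the clip

## Task

Take the spice jar off the recipe card and stand it upright on the wooden chopping board. Then, without picking the card up or touching the clip, slide the card along the clipboard so that its own front edge lifts the sprung clip, until it is fully home against the stop, square and centred between the two white lines. Leave the garlic, mug, lemon and other jar where they are.

Things in the scene. Friction and masses are not known exactly. Their poses are not given: they have to be found in the camera images.
- clipboard: Smooth blue clipboard lying on the table, fixed, 360 x 200 mm, upper surface 10 mm above the table. Origin: centre of its underside; x runs along its length towards the clip, y across, z up. Two thin white lines printed along it at y = -65 and +65 mm show where the card belongs between.
- clip: Steel clip at the +x end of the clipboard, fixed to it, with all its parts 116 mm wide; highest point about 50 mm above the table. Origin on the upper surface of the clipboard, on its centre line, 140 mm in +x from the clipboard's origin, same axes. It holds the stop wall and the hinged jaw.
- clip_stop (a point): Middle of the stop wall's face, at the level of the clipboard's upper surface (140 mm in +x from the clipboard's origin; axes of the clipboard). The card's front edge must come up against it. The wall is 110 mm wide and 9.5 mm high.
- clip_jaw (a joint): Angle of the sprung jaw, 100 mm wide, rad: 0 shut, about 0.12 with the card under it. Its pressing edge is 28 mm before the stop, shut 2 mm above the clipboard; its lip slopes up at 25 degrees to a front end 56 mm before the stop and 15 mm above the clipboard. It presses with about 2 N shut, 4 N on the card; pushing the card in takes some 4 to 13 N and it stays where left.
- recipe_card: Stiff cream recipe card with an orange heading and a picture, 140 mm (x) x 120 mm (y) x 8 mm thick, 90 g, lying loose on the clipboard, off centre and a little askew. Origin: centre of its underside; +x points to its front edge (the heading end), which faces the clip; z up.
- card_front (a point): Middle of the card's front edge, on its underside (70 mm in +x from the card's origin).
- spice_jar: Spice jar with a mustard-yellow cap, 42 mm across, 106 mm tall, about 110 g, standing upright on the card. Origin: centre of its underside; z up.
- chopping_board: Brown wooden chopping board lying fixed on the table, 170 mm (x) x 280 mm (y) x 22 mm thick. Origin: centre of its underside. The garlic stands on its -y half, the end farther from the robot; the +y half, nearer the robot, is empty.
- garlic: Bulb of garlic 60 mm across and 59 mm tall on the chopping board. Leave alone. Origin: centre of its underside.
- yellow_mug: Yellow mug with a black handle, 74 x 104 mm, 77 mm tall, behind the work. Leave alone. Origin: underside.
- brown_jar: Glass jar with a dark brown lid, 65 mm across, 86 mm tall, at the right of the table. Leave alone. Origin: centre of its underside.
- lemon: Lemon, 78 x 55 x 56 mm, at the left of the table. Leave alone. Origin: its underside.
Things that resemble listed ones, but are neither listed nor needed, are in the scene too. Of the things like the spice_jar, leave any that is green, orange or turquoise; of the rest the smaller one is meant.

How it is judged:
On the way, in this order (a step that is already met when the one before it is completed fails the run):
1. the spice jar stands released on the chopping board (x of spice_jar in the frame of chopping_board between -0.07 and 0.07 m and y of spice_jar in the frame of chopping_board between -0.125 and 0.125 m and z of spice_jar in the frame of chopping_board between 0.016 and 0.03 m and angle between spice_jar's own z axis and vertical below 0.1 rad and contact force between the fingers and spice_jar below 0.1 N and linear speed of spice_jar below 0.02 m/s), for 0.2 s.
2. the card's front edge has lifted the clip and is under it (value of joint clip_jaw above 0.04 rad and x of card_front in the frame of clip_stop above -0.04 m), for 0.1 s.
At the end, for the whole second after the job is handed in: The spice jar stands released and upright on the chopping board. The card lies flat and at rest under the pressing clip (jaw 0.08 to 0.19 rad), front edge within 7 mm of the stop, within 15 mm of centred and 0.09 rad (5 degrees) of square (all of step 1 and x of card_front in the frame of clip_stop above -0.007 m and y of card_front in the frame of clip_stop between -0.015 and 0.015 m and z of card_front in the frame of clip_stop between -0.004 and 0.005 m and angle between the x axis of recipe_card and the x axis of clipboard, either way round below 0.09 rad and angle between recipe_card's own z axis and vertical below 0.06 rad and value of joint clip_jaw between 0.08 and 0.19 rad and linear speed of recipe_card below 0.01 m/s); the robot touches nothing.
It fails at once if the robot touches the clip (contact force between any of the fingers, the arm and clip above 0.5 N).
It fails at once if the card is picked up off the clipboard (z of recipe_card in the frame of clipboard above 0.035 m).
It fails at once if the spice jar is tipped over (angle between spice_jar's own z axis and vertical above 0.8 rad).
It fails at once if the garlic, the yellow mug, the dark-lidded jar or the lemon is moved more than 30 mm (distance of any of garlic, yellow_mug, brown_jar, lemon from where it was at the start of the episode above 0.03 m).
It also fails if it takes over 72 s, if anything falls off the work surface, if the arm or the gripper's body presses on something with over 40 N, if the wrist force passes 120 N, or if a joint passes its speed limit or range.

## Robot

A 6-joint arm with a two-finger parallel gripper is mounted at the origin on a cart in front of the work surface, level with it; the furniture and walls round the work are solid. World frame = base frame: x ahead of the robot, y to its left, z up, the work surface at z = 0. Lengths are in m, angles in rad, forces in N, time in s.
With the tool pointing down it reaches from about 0.25 to 0.8 m from the base axis. Payload 8.5 kg.
Tool frame: the origin (TCP) lies at the very end of the fingers, on their centre line; the grasp point (between the pads) lies ctrl.hold_point_z behind it (ctrl.hold_point_z is the distance from the TCP to the grasp point, in m); z points along the fingers, y is the line along which they close (so a half turn about z gives the same grasp; the last joint's range is limited). The gripper opens to 85 mm and grips with 20 to 120 N. Pads are 22 mm wide; open, the fingers measure 114 mm over their backs; the gripper's body (76 mm by 85 mm) begins 54 mm behind the grasp point. The pads swing forward as they close: fully open they stand 13 mm farther back than shut.
Start: joints at [-1.142, 0.238, -0.013, 1.319, 0, 1.571], TCP at [0.218, -0.477, 0.231] pointing down, gripper open.
Joint ranges: [-2.66, 2.66], [-1.03, 1.9], [-1.14, 1.46], [-1.82, 2.27], [-1.45, 1.34], [-3.14, 3.14]. Speed limits (rad/s): [2.22, 2.22, 2.79, 3.14, 3.14, 3.14].

## Interface

Orientations are given as a rotation vector (axis times angle).
In Python, from workcell import ctrl gives the robot as it stands. The module is installed in compiled form; this text tells all that it offers.
- The arm moves only by the tool drive_tool, never from a script. Its argument "increments" is a list that holds one entry, the list of rows, each a list of 7 numbers: the turn, a rotation vector about the world's x, y, z in rad, then the shift along the world's x, y, z in cm, then the closure, from 0 (fully open) to 1 (shut). A call has 1 to 12 rows; each row shifts and turns the commanded pose from where the row before left it; what a row does not reach is not made up. A row lasts 1/8 s, in which the tool goes at most 62.5 mm and 10.7 degrees, less where a joint would pass 70% of its speed; a pose out of reach is approached as far as the arm can. A call is refused whole if a number of a shift passes 6.25 or a number of a turn 0.188, either way. A call with a gripper value outside its range is refused whole. The fingers move at their own pace and stop on an object; "newtons" is the grip in N (left out, the last holds). Time passes only in rows, so rows that do not move let the fingers close. It gives the time, the measured TCP pose, the force, the opening and the grip force at its end, in the units of the state.
- ctrl.state(): the state, without advancing time (a new reading comes with each control period).
- ctrl.get_image(name): name is "side" or "top"; returns the picture (400x640x3 uint8, red, green, blue); there is no depth.
- ctrl.calibration(name): a dict with "fx", "fy", "cx", "cy" (pixels), "k1" (the pictures are not rectified: a ray, as slopes to the right and down, at radius r is drawn at 1 + k1 r^2 times it, then the intrinsics apply), "R" (3x3) and "t" (3): a world point X has camera coordinates R X + t. Camera axes: x right, y down, z forward; pixel columns grow to the right and rows downward; lengths in m; the calibration is good to about 2 mm. A picture is of the moment at which its call begins. calibration takes no time and is no camera call.
- ctrl.sign_off(): hands the job in; it is judged then, once.
The state is a dict: "time": time; "qpos": joint angles; "joint_velocities": joint speeds; "joint_torque": joint torques, N m; "tcp_pos": TCP position; "tool_rot": TCP orientation; "contact_force": force on the tool from outside, world axes, zero at the start; "wrist_torque": the same for the moment, N m; "grip_width": opening from 0.0 (shut) to 1.0 (fully open); "grip_force": force on a finger pad.
Only numpy, scipy, OpenCV 4.12 (cv2) and the standard library are available. Lean on these libraries where they do the work, as an engineer would, in place of code of your own. Each camera call takes 0.05 s, during which the arm holds its last target. There are 200 camera calls.

## Working session

There is one attempt and no reset: what is moved stays moved. The work goes in short steps, Python scripts to look and compute and a tool call to move; the robot and the scene stay as the last step left them, time stands still between calls to the robot, and variables do not carry over. Pictures are saved under pics/ and viewed, at most 10 in all, crops included, and the job is handed in when it is done.

Besides the shell and the picture viewer there is one more tool, called after ">>>" as name([rows], argument=value, ...), one row to a line, values as JSON. drive_tool: Moves the arm, as the interface text tells. Its arguments: {"type":"object","properties":{"increments":{"type":"array"},"newtons":{"type":"number"}},"required":["increments"]}

```bash
mkdir -p pics; cat > h.py <<'E'
import numpy as np, cv2
from workcell import ctrl
def snap(n,tag):
    im=ctrl.get_image(n); cv2.imwrite(f'pics/{tag}.png',im[:,:,::-1]); return im
def ray(n,u,v):
    c=ctrl.calibration(n); K=np.array([[c['fx'],0,c['cx']],[0,c['fy'],c['cy']],[0,0,1.]])
    p=cv2.undistortPoints(np.array([[[u,v]]],float),K,np.array([c['k1'],0,0,0,0.]))[0,0]
    R=np.array(c['R']);t=np.array(c['t']); d=R.T@np.array([p[0],p[1],1]); return -R.T@t,d/np.linalg.norm(d)
def plane(n,u,v,z):
    o,d=ray(n,u,v); return o+d*(z-o[2])/d[2]
def tri(a,b):
    A=np.zeros((3,3));B=np.zeros(3);rs=[ray(*a),ray(*b)]
    for o,d in rs:
        M=np.eye(3)-np.outer(d,d);A+=M;B+=M@o
    X=np.linalg.solve(A,B); return X,[np.linalg.norm((np.eye(3)-np.outer(d,d))@(X-o)) for o,d in rs]
E
python3 - <<'E'
from h import *
np.set_printoptions(precision=3,suppress=True)
for n in('side','top'): snap(n,n+'0'); c=ctrl.calibration(n); print(n,c, 'cam',-np.array(c['R']).T@np.array(c['t']))
print(ctrl.state(), ctrl.hold_point_z)
E
```

```text
side {'fx': 400.2125742223973, 'fy': 400.2125742223973, 'cx': 325.7566627241544, 'cy': 204.262277038233, 'k1': -0.05524171608571319, 'R': array([[ 0.925, -0.38 , -0.024],
       [-0.185, -0.392, -0.901],
       [ 0.333,  0.838, -0.433]]), 't': array([-0.502,  0.145,  0.973])} cam [ 0.167 -0.949  0.539]
top {'fx': 365.1021557466728, 'fy': 365.1021557466728, 'cx': 321.688621935778, 'cy': 198.4699633621699, 'k1': -0.04175663329784087, 'R': array([[-0.025, -1.   ,  0.02 ],
       [-0.997,  0.023, -0.067],
       [ 0.067, -0.021, -0.998]]), 't': array([-0.004,  0.528,  1.149])} cam [0.45  0.009 1.182]
{'time': 0.1, 'qpos': array([-1.142,  0.239, -0.014,  1.319,  0.   ,  1.571]), 'joint_velocities': array([-0.001, -0.001,  0.001,  0.001, -0.001,  0.001]), 'joint_torque': array([ -0.001, -53.972,  34.7  ,   0.013,  -0.   ,  -0.   ]), 'tcp_pos': array([ 0.218, -0.477,  0.231]), 'tool_rot': array([-3.068, -0.668,  0.   ]), 'contact_force': array([ 0.664, -0.482, -0.908]), 'wrist_torque': array([ 0.025,  0.007, -0.025]), 'grip_force': 0.0, 'grip_width': 0.9931214258352477} 0.0187
```

View pics/side0.png

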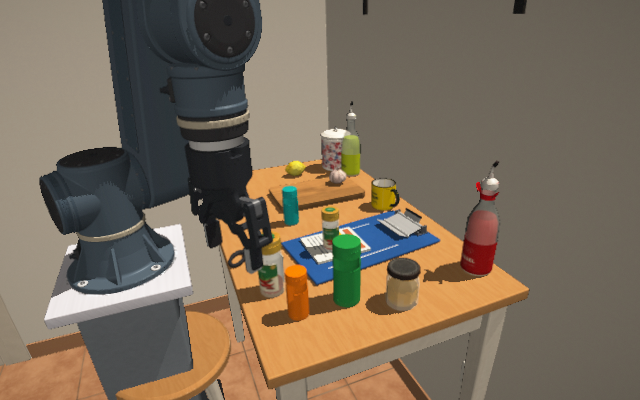

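View pics/top0.png

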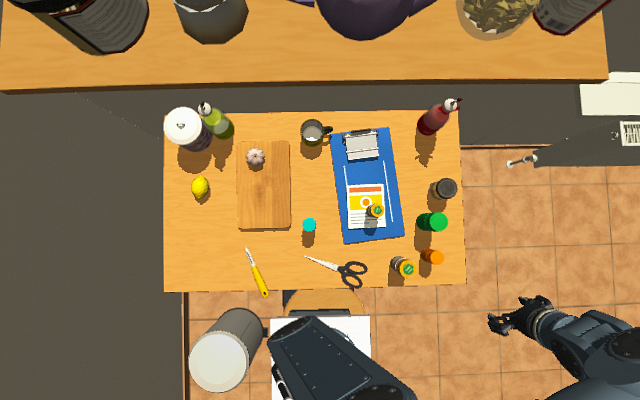

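Two mustard-capped jars: one at side (330,228) / top (375,211) standing on the card, and one at side (270,268) / top (403,266) on the table. The green, orange and turquoise ones are excluded. The one on the card looks smaller, and I'll confirm that in an enlarged crop.

```bash
python3 - <<'E'
import cv2,numpy as np
s=cv2.imread('pics/side0.png')[160:310,230:450]; t=cv2.imread('pics/top0.png')[110:300,310:450]
s=cv2.resize(s,None,fx=2,fy=2,interpolation=2); t=cv2.resize(t,None,fx=3,fy=3,interpolation=2)[:570,:]
c=np.zeros((600,800,3),np.uint8); 
t=t[:, :360]; c[:300,:440]=s; c[:570,440:800]=t; cv2.imwrite('pics/crop0.png',c)
E
```

```text
(no output)
```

View pics/crop0.png

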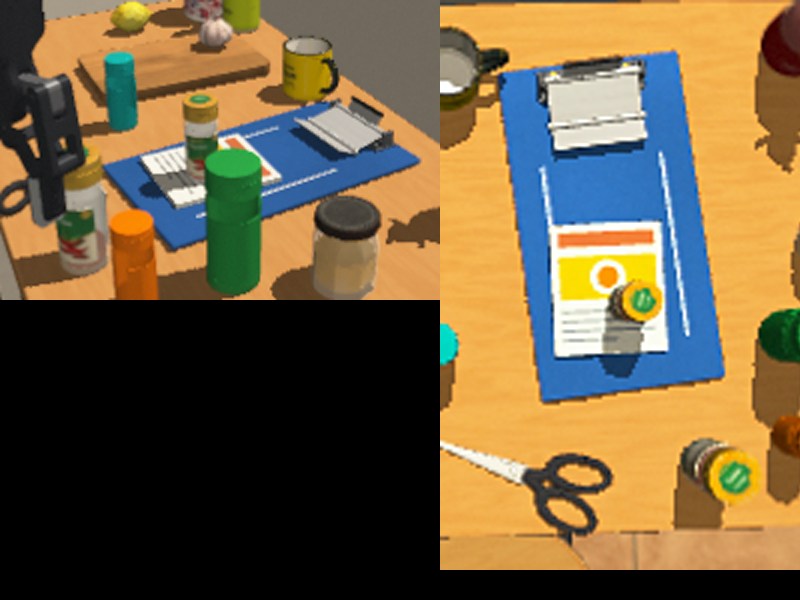

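The crop shows the jar on the card (side crop (202,140), top crop (640,300)) with a narrower cap than the table one (top crop (735,475)). It is the smaller of the two, and it is the one standing on the card, so it is the target. Now I'll measure.

```bash
cat > m.py <<'E'
from h import *
np.set_printoptions(precision=4,suppress=True)
def big(m):
    cs,_=cv2.findContours(m,cv2.RETR_EXTERNAL,cv2.CHAIN_APPROX_NONE); return max(cs,key=cv2.contourArea)
def sub(m,x0,x1,y0,y1):
    o=np.zeros_like(m);o[y0:y1,x0:x1]=m[y0:y1,x0:x1];return o
def wrect(cn,z,n='top'):
    P=np.array([plane(n,*p[0],z)[:2] for p in cn]); r=cv2.minAreaRect((P*1000).astype(np.float32)); return r
def blue(hsv): return cv2.inRange(hsv,(100,120,60),(125,255,255))
def report_card(im):
    hsv=cv2.cvtColor(im,cv2.COLOR_RGB2HSV)
    b=sub(blue(hsv),320,415,120,250); cb=big(b); r=wrect(cb,.010); print('board',r,cv2.boxPoints(r))
    hull=np.zeros_like(b); cv2.drawContours(hull,[cv2.convexHull(cb)],-1,255,-1)
    m=cv2.bitwise_and(cv2.bitwise_not(blue(hsv)),cv2.erode(hull,np.ones((5,5))));
    m=cv2.morphologyEx(m,cv2.MORPH_OPEN,np.ones((5,5)))
    return hsv,b,m
E
python3 - <<'E'
from m import *
im=cv2.imread('pics/top0.png')[:,:,::-1].copy(); si=cv2.imread('pics/side0.png')[:,:,::-1].copy()
hsv,b,m=report_card(im)
cs,_=cv2.findContours(m,cv2.RETR_EXTERNAL,cv2.CHAIN_APPROX_NONE)
for c in cs:
    if cv2.contourArea(c)>200: print('card?',cv2.boundingRect(c),cv2.contourArea(c),wrect(c,.018),cv2.boxPoints(wrect(c,.018)))
# orange heading
for nm,lo,hi,box in (('orange',(4,120,150),(14,255,255),(340,390,180,196)),):
    o=sub(cv2.inRange(hsv,lo,hi),*box); print(nm,cv2.boundingRect(big(o)),wrect(big(o),.018))
# cap
hs=cv2.cvtColor(si,cv2.COLOR_RGB2HSV)
print('hsv cap top',hsv[205:218,366:386,0][::3,::2]); print('side col',[tuple(hs[v,330]) for v in range(203,250,3)])
# chopping board
w=cv2.inRange(hsv,(5,60,40),(20,255,190)); 
print('wood',hsv[200,240-10:240+60:5], hsv[130:150:3,265])
E
```

```text
board ((571.0650024414062, -161.93771362304688), (356.96405029296875, 197.91664123535156), 6.14430046081543) [[ 383.0165  -82.6513]
 [ 404.2001 -279.431 ]
 [ 759.1135 -241.2241]
 [ 737.9299  -44.4444]]
card? (346, 184, 40, 45) 1588.5 ((501.80712890625, -156.95327758789062), (141.1099090576172, 122.13941955566406), 1.3006606101989746) [[ 429.8842  -97.5008]
 [ 432.6566 -219.6088]
 [ 573.7301 -216.4057]
 [ 570.9577  -94.2978]]
card? (343, 131, 36, 29) 795.5 ((697.9348754882812, -148.5179443359375), (85.90933990478516, 115.32147979736328), 6.008365154266357) [[ 649.1806  -95.6702]
 [ 661.2518 -210.3582]
 [ 746.6891 -201.3657]
 [ 734.618   -86.6777]]
orange (349, 187, 32, 6) ((554.6946411132812, -154.57879638671875), (14.971735954284668, 100.52118682861328), 1.1769795417785645)
hsv cap top [[18  0 26 18 22 21 21 22 25 60]
 [24 18 18 22 36 61 61 32 22 24]
 [33 22 18 23 51 53 63 67 20 30]
 [23 21 13 21 23 22 29 22 21 30]
 [23 24 27 24 23 21 33 90 33 30]]
side col [(np.uint8(15), np.uint8(151), np.uint8(71)), (np.uint8(19), np.uint8(176), np.uint8(222)), (np.uint8(58), np.uint8(93), np.uint
[... 220 characters left out ...]
, np.uint8(174)), (np.uint8(20), np.uint8(31), np.uint8(162)), (np.uint8(37), np.uint8(142), np.uint8(81)), (np.uint8(53), np.uint8(74), np.uint8(103)), (np.uint8(55), np.uint8(131), np.uint8(76)), (np.uint8(40), np.uint8(142), np.uint8(77)), (np.uint8(6), np.uint8(147), np.uint8(118)), (np.uint8(15), np.uint8(77), np.uint8(136)), (np.uint8(10), np.uint8(100), np.uint8(135))]
wood [[ 18 168 245]
 [ 18 169 245]
 [ 17 179 237]
 [ 18 178 238]
 [ 18 179 238]
 [ 16 182 218]
 [ 16 182 203]
 [ 17 181 227]
 [ 17 177 231]
 [ 16 181 204]
 [ 16 182 218]
 [ 16 185 210]
 [ 16 182 150]
 [ 17 175 240]] [[ 19 166 246]
 [ 19 172 244]
 [ 18 175 244]
 [ 18 173 244]
 [ 18 176 243]
 [ 17 179 240]
 [ 18 178 239]]
```

```bash
python3 - <<'E'
from m import *
im=cv2.imread('pics/top0.png')[:,:,::-1].copy(); si=cv2.imread('pics/side0.png')[:,:,::-1].copy()
ht=cv2.cvtColor(im,cv2.COLOR_RGB2HSV);hs=cv2.cvtColor(si,cv2.COLOR_RGB2HSV)
g=[]
for n,h,b in(('top',ht,(366,388,202,220)),('side',hs,(318,344,204,216))):
    m=sub(cv2.inRange(h,(38,60,60),(85,255,255)),*b); M=cv2.moments(m,True); g.append((n,M['m10']/M['m00'],M['m01']/M['m00'])); 
    y=sub(cv2.inRange(h,(15,120,150),(30,255,255))|m,*b); print(n,g[-1],M['m00'],cv2.boundingRect(y))
print('captop',tri(*g))
w=cv2.medianBlur(cv2.inRange(ht,(8,100,60),(17,255,239)),5); c=big(sub(w,225,300,130,240)); r=wrect(c,.022); print('board top',r,cv2.boundingRect(c)); print(cv2.boxPoints(r))
ws=hs[150:225,262:372]; print(np.unique(ws[...,0],return_counts=True)); print(hs[185:215:3,290],hs[200,262:372:8])
cv2.imwrite('pics/sb.png',cv2.resize(si[155:215,262:372,::-1],None,fx=7,fy=7,interpolation=2))
E
```

```text
top ('top', 377.27659574468083, 209.7872340425532) 47.0 (366, 202, 18, 15)
side ('side', 329.3703703703704, 209.11111111111111) 27.0 (318, 204, 26, 12)
captop (array([ 0.4834, -0.1747,  0.1248]), [np.float64(0.0003849719183102232), np.float64(0.00038497191831025044)])
board top ((573.75927734375, 168.20526123046875), (289.8638000488281, 175.86419677734375), 0.5680473446846008) (236, 140, 56, 92)
[[427.9627 254.6962]
 [429.7063  78.8406]
 [719.5558  81.7144]
 [717.8123 257.5699]]
(array([  0,   1,   2,   3,   4,   5,   6,   7,   8,   9,  10,  11,  12,
        13,  14,  15,  16,  17,  18,  19,  20,  21,  22,  23,  24,  25,
        26,  27,  28,  29,  30,  31,  32,  33,  34,  36,  37,  39,  41,
        43,  44,  46,  47,  48,  49,  51,  52,  53,  55,  56,  57,  58,
        59,  60,  61,  62,  63,  64,  67,  69,  70,  72,  74,  75,  76,
        77,  78,  79,  80,  81,  82,  83,  84,  85,  86,  87,  88,  90,
        98, 100, 105, 106, 107, 108, 109, 110, 111, 113, 115, 116, 117,
       118, 120, 128, 129, 130, 135, 136, 140, 141, 145, 150, 154, 159,
       160, 162, 163, 164, 165, 167, 16
[... 508 characters left out ...]
2,    3,    6,    2,    3,    4,    6,    9,    6,   84,  404,
         11,    1,   10,   38,   13,   88,    9,    6,   15,    1,    1,
          1,    1,    1,    1,   49,    1,    1,    3,    3,    1,    1,
          1,    1,    3,    1,    1,    1,    1,    1,    1,    1,    1,
          2,    1,    2,    1,    1,    1,    5,    4]))
[[ 17 120 191]
 [ 88 222 188]
 [ 88 224 164]
 [ 88 215 108]
 [ 88 213 104]
 [ 88 229 106]
 [ 88 223 103]
 [ 88 223 102]
 [ 88 213 104]
 [ 88 215 103]] [[110  10  73]
 [ 15 159 114]
 [ 15 162 192]
 [ 88 211 115]
 [ 88 221 106]
 [ 15 159 186]
 [ 15 159 188]
 [ 15 160 190]
 [ 14 155  94]
 [ 15 162  74]
 [ 14 149  72]
 [ 15 158 136]
 [ 15 157 227]
 [ 16 154 228]]
```

View pics/sb.png

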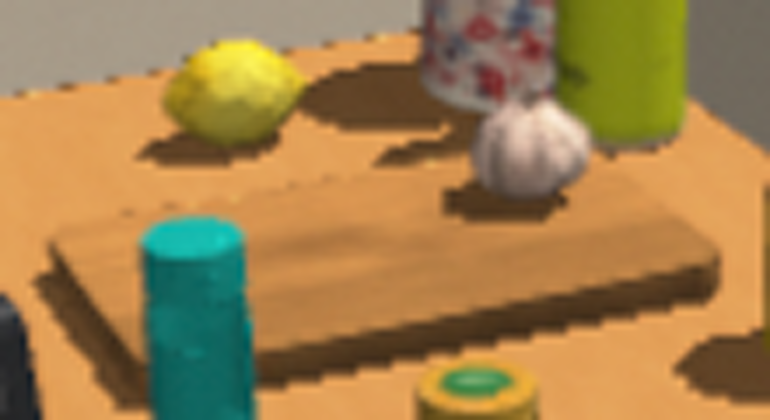

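The side view shows the chopping board's top corners at full-image (269,190) and (365,192). The near half behind the turquoise jar is empty and the garlic is at (337,177). Cap top triangulates to (0.483, -0.175, 0.125). Moving above the jar while checking the board height.

```bash
python3 - <<'E'
from m import *
print(tri(('top',237,230.5),('side',269.1,190)),tri(('top',291.5,140.5),('side',364.6,192.4)))
print('turq',plane('top',309,225,.1),'garlic',plane('top',256,157,.05))
E
```

```text
(array([0.4377, 0.2545, 0.0124]), [np.float64(0.005688807129931251), np.float64(0.005688807129931222)]) (array([0.7124, 0.0779, 0.023 ]), [np.float64(0.0042572525394037825), np.float64(0.004257252539403602)])
turq [0.4445 0.0249 0.1   ] garlic [0.6603 0.1866 0.05  ]
```

>>> drive_tool([
  [[0, 0, -0.04, 3.3, 3.8, 0, 0], [0, 0, -0.04, 3.3, 3.8, 0, 0], [0, 0, -0.04, 3.3, 3.8, 0, 0], [0, 0, -0.04, 3.3, 3.8, 0, 0], [0, 0, -0.04, 3.3, 3.8, 0, 0], [0, 0, -0.04, 3.3, 3.8, 0, 0], [0, 0, -0.04, 3.3, 3.8, 0, 0], [0, 0, -0.04, 3.3, 3.8, 0, 0], [0, 0, 0, 0, 0, 0, 0], [0, 0, 0, 0, 0, 0, 0]],
])

```text
time: 1.35
tcp_pos: [0.4819, -0.1733, 0.2309]
tool_rot: [-3.137, -0.173, 0.002]
contact_force: [-0.2, 0.4, -0.1]
grip_width: 1.002
grip_force: 0.0
```

>>> drive_tool([
  [[0, 0, 0, 0, 0, -5, 0], [0, 0, 0, 0.1, -0.2, -5, 0], [0, 0, 0, 0, 0, -4, 0], [0, 0, 0, 0, 0, -2.5, 0], [0, 0, 0, 0, 0, 0, 0], [0, 0, 0, 0, 0, 0, 1], [0, 0, 0, 0, 0, 0, 1], [0, 0, 0, 0, 0, 0, 1], [0, 0, 0, 0, 0, 0, 1], [0, 0, 0, 0, 0, 0, 1]],
], newtons=30)

```text
time: 2.6
tcp_pos: [0.484, -0.1757, 0.0675]
tool_rot: [3.136, 0.171, 0.003]
contact_force: [-1.4, 0.8, 5.4]
grip_width: 0.474
grip_force: 29.3
```

>>> drive_tool([
  [[0, 0, 0, 0, 0, 1, 1], [0, 0, 0, 0, 0, 3, 1], [0, 0, 0, 0, 0, 4, 1], [0, 0, 0, 0, 0, 4, 1], [0, 0, 0, 0.2, 3.3, 2, 1], [0, 0, 0, 0.2, 4.5, 0, 1], [0, 0, 0, 0.2, 5, 0, 1], [0, 0, 0, 0.2, 5, 0, 1], [0, 0, 0, 0.2, 5, 0, 1], [0, 0, 0, 0.2, 5, 0, 1], [0, 0, 0, 0.2, 4.5, 0, 1], [0, 0, 0, 0.2, 2, 0, 1]],
])

```text
time: 4.1
tcp_pos: [0.509, 0.1123, 0.2064]
tool_rot: [-3.081, -0.294, 0.008]
contact_force: [-0.4, -0.1, -2.0]
grip_width: 0.478
grip_force: 30.4
```

```bash
python3 - <<'E'
from m import *
a=snap('side','side1');b=snap('top','top1'); cv2.imwrite('pics/c1.png',np.hstack([cv2.resize(a[60:260,180:400],(440,400)),cv2.resize(b[120:260,220:400],(360,280)).copy() if 0 else cv2.resize(b[110:310,220:400],(360,400))])[:,:,::-1]); print(ctrl.state())
E
```

```text
{'time': 4.2, 'qpos': array([ 0.1891,  0.2418, -0.0745,  1.2555,  0.0461,  3.1407]), 'joint_velocities': array([-0.0168, -0.0132, -0.0177,  0.0034, -0.0131,  0.0002]), 'joint_torque': array([  0.9587, -53.9756,  35.0262,  -0.0492,   0.3969,   0.0019]), 'tcp_pos': array([0.509 , 0.1118, 0.2061]), 'tool_rot': array([-3.0818, -0.2937,  0.0081]), 'contact_force': array([ 0.1702, -0.3833, -1.3936]), 'wrist_torque': array([-0.0672,  0.0227, -0.0172]), 'grip_force': 30.42763119097799, 'grip_width': 0.4761427940980003}
```

View pics/c1.png

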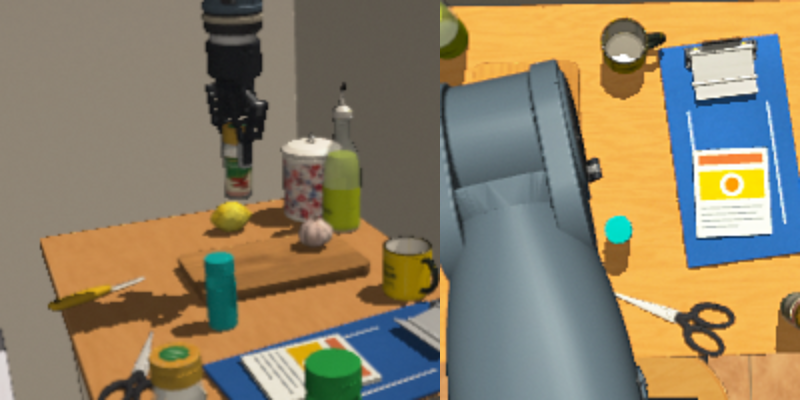

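The side shot shows the jar hanging upright in the gripper over the board (left half pixel (238,160)). J6 has hit its limit, so I'll add positive yaw and finish the transfer, then lower it.

>>> drive_tool([
  [[0, 0, 0.15, -0.4, 2.5, 0, 1], [0, 0, 0.15, -0.3, 2, 0, 1], [0, 0, 0.1, -0.2, 1.1, 0, 1], [0, 0, 0, 0, 0, 0, 1], [0, 0, 0, 0, 0, -3, 1], [0, 0, 0, 0, 0, -4, 1], [0, 0, 0, 0, 0, -3, 1], [0, 0, 0, 0, 0, -2, 1], [0, 0, 0, 0, 0, -0.8, 1], [0, 0, 0, 0, 0, 0, 1]],
])

```text
time: 5.45
tcp_pos: [0.4995, 0.1671, 0.0783]
tool_rot: [-2.965, -0.898, 0.022]
contact_force: [-0.3, 0.4, -0.5]
grip_width: 0.474
grip_force: 30.4
```

```bash
cat > tilt.py <<'E'
from h import *
from scipy.spatial.transform import Rotation as Ro
def tilt():
    s=ctrl.state(); R=Ro.from_rotvec(s['tool_rot']).as_matrix(); z=R[:,2]; c=np.cross(z,[0,0,-1]); 
    print('fix turn',c,'tool y yaw',np.degrees(np.arctan2(R[1,1],R[0,1])),'tcp',s['tcp_pos'],'q',s['qpos'],'F',s['contact_force'],s['time'])
if __name__=='__main__': tilt()
E
python3 tilt.py
```

```text
fix turn [-0.03762517 -0.02655179 -0.        ] tool y yaw -56.29660621851064 tcp [0.49947008 0.16712915 0.07829264] q [ 0.29741189  0.34891011 -0.2698991   0.96636156  0.04376824  2.85042683] F [-0.30394555  0.37649695 -0.5059063 ] 5.45
```

>>> drive_tool([
  [[-0.038, -0.027, 0, 0, 0, 0, 1], [0, 0, 0, 0, 0, 0, 1], [0, 0, 0, 0, 0, -0.3, 1], [0, 0, 0, 0, 0, -0.2, 1], [0, 0, 0, 0, 0, 0, 1]],
])

```text
time: 6.08
tcp_pos: [0.4994, 0.1676, 0.0731]
tool_rot: [3.006, 0.913, 0.0]
contact_force: [0.2, 0.9, -1.1]
grip_width: 0.479
grip_force: 30.5
```

```bash
python3 tilt.py
```

```text
fix turn [6.04361788e-05 2.48731144e-04 0.00000000e+00] tool y yaw -56.19829315571252 tcp [0.49936412 0.16760071 0.07307823] q [ 3.23894033e-01  3.44082500e-01 -2.92058175e-01  9.34439088e-01
 -1.36455000e-04  2.87553558e+00] F [ 0.21209678  0.93636742 -1.12948994] 6.075
```

>>> drive_tool([
  [[0, 0, 0, 0, 0, -0.1, 1], [0, 0, 0, 0, 0, -0.1, 1], [0, 0, 0, 0, 0, 0, 1]],
])

```text
time: 6.45
tcp_pos: [0.4996, 0.1679, 0.0717]
tool_rot: [3.005, 0.914, 0.002]
contact_force: [-1.3, -0.1, 4.0]
grip_width: 0.477
grip_force: 30.6
```

>>> drive_tool([
  [[0, 0, 0, 0, 0, 0, 0], [0, 0, 0, 0, 0, 0, 0], [0, 0, 0, 0, 0, 0, 0], [0, 0, 0, 0, 0, 0, 0], [0, 0, 0, 0, 0, 2, 0], [0, 0, 0, 0, 0, 4, 0], [0, 0, 0, 0, 0, 5, 0], [0, 0, 0, 0, 0, 5, 0], [0, 0, -0.1, 0, -4, 0, 0], [0, 0, -0.1, 0, -5, 0, 0], [0, 0, -0.1, 0, -5, 0, 0], [0, 0, -0.1, 0, -5, 0, 0]],
])

```text
time: 7.95
tcp_pos: [0.4993, -0.0237, 0.2314]
tool_rot: [3.127, 0.294, 0.002]
contact_force: [1.0, 0.4, 0.0]
grip_width: 0.999
grip_force: 0.0
```

```bash
python3 - <<'E'
from m import *
from tilt import tilt
a=snap('side','side2');b=snap('top','top2'); tilt()
hsv,bl,m=report_card(b)
cs,_=cv2.findContours(m,cv2.RETR_EXTERNAL,cv2.CHAIN_APPROX_NONE)
for c in cs:
    if cv2.contourArea(c)>200: print('card?',cv2.boundingRect(c),wrect(c,.018))
cv2.imwrite('pics/c2.png',np.hstack([cv2.resize(a[60:260,180:400],(440,400)),cv2.resize(b[110:310,220:400],(360,400))])[:,:,::-1])
E
```

```text
fix turn [0.0016 0.0008 0.    ] tool y yaw -79.48930673423797 tcp [ 0.4992 -0.026   0.2313] q [-0.051   0.1944 -0.0709  1.3045 -0.0015  2.9071] F [-0.1327  0.0482  0.1865] 8.05
board ((577.741455078125, -224.64010620117188), (356.73504638671875, 72.87835693359375), 5.951219081878662) [[ 396.5572 -206.8908]
 [ 404.1133 -279.3763]
 [ 758.9258 -242.3895]
 [ 751.3696 -169.9039]]
```

View pics/c2.png

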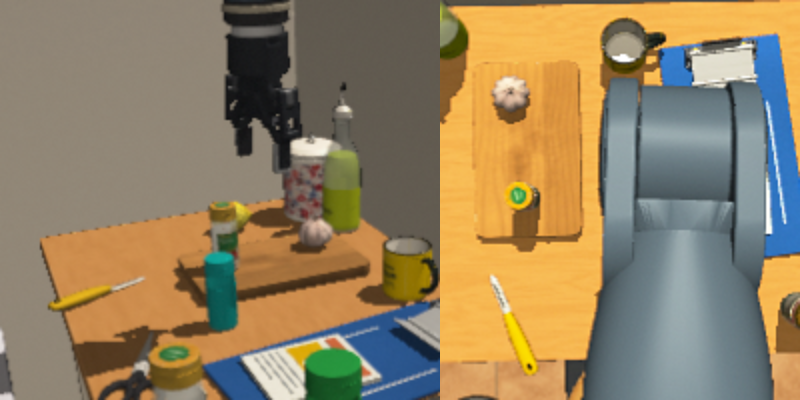

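Jar stands released and upright on the board (top half (520,196)), garlic untouched. Next I'll measure the card from top1, where it was unobstructed.

```bash
cat > card.py <<'E'
from m import *
def card(im):
    hsv,b,m=report_card(im)
    cs,_=cv2.findContours(m,cv2.RETR_EXTERNAL,cv2.CHAIN_APPROX_NONE)
    for c in cs:
        if cv2.contourArea(c)>150: print('card?',cv2.boundingRect(c),wrect(c,.018))
    w=cv2.inRange(hsv,(0,0,150),(179,110,255)); cs,_=cv2.findContours(sub(w,335,410,150,235),cv2.RETR_EXTERNAL,cv2.CHAIN_APPROX_NONE)
    yaw=np.radians(6.1);O=np.array([.571,-.162]);B=np.array([[np.cos(yaw),np.sin(yaw)],[-np.sin(yaw),np.cos(yaw)]])
    for c in cs:
        x,y,ww,hh=cv2.boundingRect(c)
        if hh>12 and ww<14:
            P=np.array([plane('top',*p[0],.010)[:2] for p in c]); L=(P-O)@B.T; f=np.polyfit(L[:,0],L[:,1],1); print('line',x,y,ww,hh,'y\' at0',f[1]*1000,'slope',f[0])
if __name__=='__main__':
    import sys; card(cv2.imread(sys.argv[1])[:,:,::-1].copy())
E
python3 card.py pics/top1.png; python3 card.py pics/top0.png
```

```text
board ((571.0650024414062, -161.93771362304688), (356.96405029296875, 197.91664123535156), 6.14430046081543) [[ 383.0165  -82.6513]
 [ 404.2001 -279.431 ]
 [ 759.1135 -241.2241]
 [ 737.9299  -44.4444]]
card? (346, 184, 40, 45) ((501.7926025390625, -156.9173583984375), (141.0238494873047, 122.26905822753906), 1.183497667312622)
card? (343, 131, 36, 29) ((697.9348754882812, -148.5179443359375), (85.90933990478516, 115.32147979736328), 6.008365154266357)
line 383 161 10 61 y' at0 -65.55077137654068 slope 0.003020867772359297
board ((571.0650024414062, -161.93771362304688), (356.96405029296875, 197.91664123535156), 6.14430046081543) [[ 383.0165  -82.6513]
 [ 404.2001 -279.431 ]
 [ 759.1135 -241.2241]
 [ 737.9299  -44.4444]]
card? (346, 184, 40, 45) ((501.80712890625, -156.95327758789062), (141.1099090576172, 122.13941955566406), 1.3006606101989746)
card? (343, 131, 36, 29) ((697.9348754882812, -148.5179443359375), (85.90933990478516, 115.32147979736328), 6.008365154266357)
line 383 161 10 61 y' at0 -65.55077137654068 slope 0.003020867772359297
```

>>> drive_tool([
  [[0, 0, 0.15, 0, 0, 0, 0], [0, 0, 0.15, 0, 0, 0, 0], [0, 0, 0.15, 0, -0.5, 0, 0], [0, 0, 0.15, 0, -0.5, -1, 0], [0, 0, 0.15, -0.1, -0.5, -2, 0], [0, 0, 0.15, -0.1, -0.5, -2, 0], [0, 0, 0.15, -0.1, -0.5, -3, 0], [0, 0, 0.15, -0.1, -0.5, -3, 0], [0, 0, 0.15, -0.1, -0.5, -3, 0], [0, 0, 0.142, -0.1, -0.5, -3, 0], [0, 0, 0, -0.1, -0.5, -2, 0], [0, 0, 0, 0, 0, 0, 0]],
])

```text
time: 9.55
tcp_pos: [0.4913, -0.0668, 0.0401]
tool_rot: [-2.092, -2.34, 0.001]
contact_force: [-0.6, -0.1, -0.2]
grip_width: 1.002
grip_force: 0.0
```

```bash
python3 tilt.py
```

```text
fix turn [-0.00117851 -0.00248741 -0.        ] tool y yaw 6.3934527487953074 tcp [ 0.49126178 -0.06684603  0.04011786] q [-1.35753750e-01  3.35519514e-01 -4.08284313e-01  8.29616521e-01
  8.31025066e-04  1.32345638e+00] F [-0.56519748 -0.09960678 -0.16490294] 9.55
```

>>> drive_tool([
  [[0, 0, 0, 0, -0.4, -1, 0], [0, 0, 0, 0, 0, -1, 0], [0, 0, 0, 0, 0, -0.5, 0], [0, 0, 0, 0, 0, -0.3, 0], [0, 0, 0, 0, 0, -0.2, 0], [0, 0, 0, 0, 0, 0, 0]],
])

```text
time: 10.3
tcp_pos: [0.4925, -0.0712, 0.0113]
tool_rot: [-2.094, -2.342, -0.001]
contact_force: [-0.3, 0.2, -0.6]
grip_width: 0.998
grip_force: 0.0
```

>>> drive_tool([
  [[0, 0, 0, 0, 0, -0.2, 0], [0, 0, 0, 0, 0, -0.2, 0], [0, 0, 0, 0, 0, 0, 0]],
])

```text
time: 10.68
tcp_pos: [0.4923, -0.0712, 0.0072]
tool_rot: [-2.094, -2.342, -0.001]
contact_force: [0.5, 0.2, 0.4]
grip_width: 0.994
grip_force: 0.0
```

>>> drive_tool([
  [[0, 0, 0, 0, 0, -0.2, 0], [0, 0, 0, 0, 0, -0.2, 0], [0, 0, 0, 0, 0, -0.1, 0], [0, 0, 0, 0, 0, 0, 0]],
])

```text
time: 11.18
tcp_pos: [0.4923, -0.0712, 0.0022]
tool_rot: [-2.094, -2.342, -0.001]
contact_force: [0.5, -0.7, 0.2]
grip_width: 0.996
grip_force: 0.0
```

>>> drive_tool([
  [[0, 0, 0, 0, 0, -0.2, 0], [0, 0, 0, 0.05, -0.4, 0, 0], [0, 0, 0, 0.05, -0.4, 0, 0], [0, 0, 0, 0.03, -0.3, 0, 0], [0, 0, 0, 0.03, -0.3, 0, 0], [0, 0, 0, 0.03, -0.3, 0, 0], [0, 0, 0, 0.03, -0.3, 0, 0], [0, 0, 0, 0.03, -0.3, 0, 0], [0, 0, 0, 0.02, -0.2, 0, 0], [0, 0, 0, 0.02, -0.2, 0, 0], [0, 0, 0, 0, 0, 0, 0]],
])

```text
time: 12.55
tcp_pos: [0.4954, -0.0984, 0.0003]
tool_rot: [2.094, 2.342, 0.001]
contact_force: [-0.5, -0.1, -0.4]
grip_width: 0.999
grip_force: 0.0
```

```bash
python3 - <<'E'
from m import *
from tilt import tilt
a=snap('side','side3');b=snap('top','top3'); tilt()
cv2.imwrite('pics/c3.png',np.hstack([cv2.resize(a[160:290,260:450],(500,342)),np.pad(cv2.resize(b[110:310,290:430],(240,342)),((0,0),(0,0),(0,0)))])[:,:,::-1])
E
```

```text
fix turn [-0.0006  0.0006  0.    ] tool y yaw 6.385748232092746 tcp [ 0.4954 -0.0982  0.0003] q [-0.1962  0.3959 -0.4405  0.734   0.0007  1.2632] F [-0.7342 -0.2263 -0.2482] 12.65
```

View pics/c3.png

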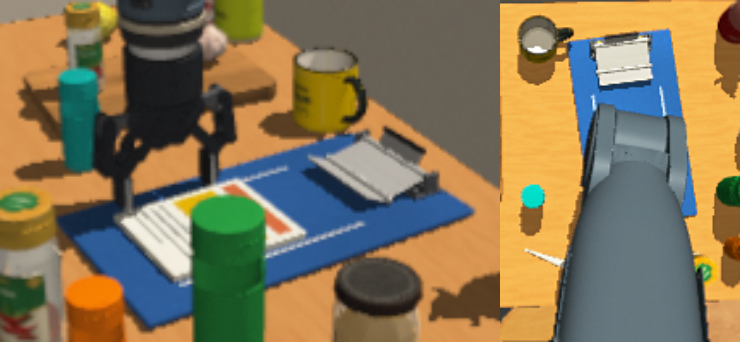

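Side view shows the fingers against the card's far edge (left half (125,205) and (210,180)) and the card looks near square. Retreating to get a clear top view to check.

>>> drive_tool([
  [[0, 0, 0, -0.05, 0.5, 0, 0], [0, 0, 0, -0.1, 1, 0, 0], [0, 0, 0, 0, 0, 3, 0], [0, 0, 0.15, 0, 0, 5, 0], [0, 0, 0.15, 0, 1, 5, 0], [0, 0, 0.15, 0, 3, 5, 0], [0, 0, 0.15, 0, 5, 2, 0], [0, 0, 0.15, 0, 5, 0, 0], [0, 0, 0.15, 0, 4, 0, 0], [0, 0, 0.15, 0, 0, 0, 0]],
])

```text
time: 13.9
tcp_pos: [0.4933, 0.0999, 0.2003]
tool_rot: [-0.625, -3.078, -0.002]
contact_force: [-0.6, -0.5, 1.0]
grip_width: 1.001
grip_force: 0.0
```

```bash
python3 -c "
from h import *;snap('top','top4')
from tilt import tilt;tilt()"; python3 card.py pics/top4.png
```

```text
fix turn [-0.00091244 -0.00053642 -0.        ] tool y yaw 67.41864609155918 tcp [0.49328999 0.09890868 0.20022312] q [ 1.97274415e-01  2.13769458e-01 -1.26464873e-01  1.23090918e+00
  9.99883126e-04  5.91392948e-01] F [ 0.3002217  -1.13603768  0.41211   ] 13.95
board ((571.05029296875, -161.83200073242188), (357.1025085449219, 197.8407440185547), 6.199771881103516) [[ 382.8604  -82.7729]
 [ 404.2262 -279.4565]
 [ 759.2402 -240.8911]
 [ 737.8744  -44.2075]]
card? (347, 180, 46, 48) ((508.1274719238281, -168.26698303222656), (141.5608367919922, 134.29603576660156), 6.17511510848999)
card? (343, 131, 36, 29) ((697.9348754882812, -148.5179443359375), (85.90933990478516, 115.32147979736328), 6.008365154266357)
```

```bash
python3 - <<'E'
from m import *
for f in('top0','top4'):
    im=cv2.imread(f'pics/{f}.png')[:,:,::-1].copy(); h=cv2.cvtColor(im,cv2.COLOR_RGB2HSV)
    o=sub(cv2.inRange(h,(4,120,150),(14,255,255)),340,395,170,196); r=wrect(big(o),.018); d=np.array(r[0])-[571,-161.7]; a=np.radians(6.17); print(r,"x'y'",d@[np.cos(a),np.sin(a)],d@[-np.sin(a),np.cos(a)])
E
```

```text
((554.6946411132812, -154.57879638671875), (14.971735954284668, 100.52118682861328), 1.1769795417785645) x'y' -15.445529621529094 8.832433641809894
((561.21337890625, -163.5313262939453), (14.711649894714355, 100.9493408203125), 6.313650608062744) x'y' -9.92675963884437 -0.7688637721588645
```

```bash
python3 - <<'E'
from m import *
print('big jar cap',tri(('top',408,269),('side',267,240)),plane('top',408,269,.13),plane('top',397,263,.02)); print('scissor',plane('top',352,272,.0),plane('top',305,256,0))
print('orange',plane('top',433,257,.1))
E
```

```text
big jar cap (array([ 0.3114, -0.2575,  0.1287]), [np.float64(0.0004416630404917357), np.float64(0.00044166304049176117)]) [ 0.3112 -0.257   0.13  ] [ 0.3166 -0.2503  0.02  ]
scissor [ 0.2899 -0.1082  0.    ] [0.345  0.0416 0.    ]
orange [ 0.3402 -0.341   0.1   ]
```

>>> drive_tool([
  [[0, 0, 0.1, 0, -2, 0, 0], [0, 0, 0.1, -1, -4, 0, 0], [0, 0, 0.1, -1.5, -4.5, 0, 0], [0, 0, 0.1, -1.5, -4.5, 0, 0], [0, 0, 0.1, -1.5, -4.5, 0, 0], [0, 0, 0, -1.5, -4.5, 0, 0], [0, 0, 0, -1, -3, 0, 0], [0, 0, 0, 0, -1, 0, 0], [0, 0, 0, 0, 0, 0, 0]],
])

```text
time: 15.08
tcp_pos: [0.414, -0.1832, 0.2002]
tool_rot: [0.139, -3.138, -0.001]
contact_force: [0.8, -0.2, -0.6]
grip_width: 1.002
grip_force: 0.0
```

```bash
python3 tilt.py
```

```text
fix turn [-0.00078696 -0.00053358 -0.        ] tool y yaw 95.06825639814684 tcp [ 0.41398851 -0.18320733  0.20023812] q [-4.16975803e-01  1.29094676e-01 -2.32816807e-01  1.20969142e+00
  5.03431467e-04 -5.05433960e-01] F [ 0.75573287 -0.16984926 -0.62518407] 15.075
```

>>> drive_tool([
  [[0, 0, 0.019, -0.6, 0.3, -3, 0], [0, 0, 0, 0, 0, -4, 0], [0, 0, 0, 0, 0, -4, 0], [0, 0, 0, 0, 0, -4, 0], [0, 0, 0, 0, 0, -3, 0], [0, 0, 0, 0, 0, -1.5, 0], [0, 0, 0, 0, 0, -0.5, 0], [0, 0, 0, 0, 0, 0, 0]],
])

```text
time: 16.08
tcp_pos: [0.4082, -0.1796, 0.0004]
tool_rot: [0.173, -3.136, -0.001]
contact_force: [0.4, -0.6, 0.8]
grip_width: 1.001
grip_force: 0.0
```

```bash
python3 tilt.py
```

```text
fix turn [-0.00067443 -0.00076585 -0.        ] tool y yaw 96.32753275296855 tcp [ 4.08164943e-01 -1.79568073e-01  4.03939068e-04] q [-4.14668985e-01  3.17049347e-01 -5.76032593e-01  6.78687046e-01
  3.08718026e-04 -5.25105674e-01] F [ 0.38702325 -0.61760506  0.80678587] 16.075
```

>>> drive_tool([
  [[0, 0, 0, 0.6, 0.06, 0, 0], [0, 0, 0, 0.6, 0.07, 0, 0], [0, 0, 0, 0.5, 0.05, 0, 0], [0, 0, 0, 0.4, 0.04, 0, 0], [0, 0, 0, 0.5, 0.05, 0, 0], [0, 0, 0, 0.6, 0.07, 0, 0], [0, 0, 0, 0.6, 0.06, 0, 0], [0, 0, 0, 0.6, 0.07, 0, 0], [0, 0, 0, 0.6, 0.06, 0, 0], [0, 0, 0, 0.6, 0.07, 0, 0], [0, 0, 0, 0.5, 0.05, 0, 0], [0, 0, 0, 0.4, 0.04, 0, 0]],
])

```text
time: 17.58
tcp_pos: [0.4731, -0.1732, 0.0003]
tool_rot: [0.172, -3.136, -0.001]
contact_force: [-0.7, 0.4, -1.0]
grip_width: 0.998
grip_force: 0.3
```

```bash
python3 - <<'E'
from m import *
from tilt import tilt
a=snap('side','side5');b=snap('top','top5'); tilt()
cv2.imwrite('pics/c5.png',np.hstack([cv2.resize(a[160:290,260:450],(500,342)),cv2.resize(b[110:250,310:430],(293,342))])[:,:,::-1])
E
```

```text
fix turn [-0.0004 -0.0002 -0.    ] tool y yaw 96.30052166394886 tcp [ 0.4734 -0.1733  0.0003] q [-0.3511  0.3952 -0.4418  0.7342  0.0003 -0.4611] F [-0.0319  0.3803  0.2339] 17.675
```

View pics/c5.png

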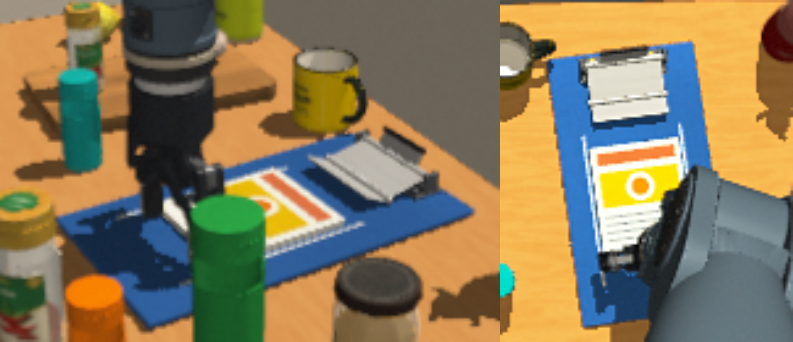

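Card between the lines and square (front edge at top crop (635,140), clip lip at y≈122). Fingers are pushing at the rear. Continuing under the jaw.

>>> drive_tool([
  [[0, 0, 0, 0.4, 0.04, 0, 0], [0, 0, 0, 0.5, 0.05, 0, 0], [0, 0, 0, 0.5, 0.06, 0, 0], [0, 0, 0, 0.5, 0.05, 0, 0], [0, 0, 0, 0.5, 0.06, 0, 0], [0, 0, 0, 0.5, 0.05, 0, 0], [0, 0, 0, 0.5, 0.05, 0, 0], [0, 0, 0, 0.5, 0.06, 0, 0]],
])

```text
time: 18.68
tcp_pos: [0.5122, -0.1691, 0.0003]
tool_rot: [0.172, -3.136, -0.001]
contact_force: [-1.0, 0.2, 0.3]
grip_width: 0.998
grip_force: 0.4
```

>>> drive_tool([
  [[0, 0, 0, 0.4, 0.04, 0, 0], [0, 0, 0, 0.4, 0.04, 0, 0], [0, 0, 0, 0.4, 0.05, 0, 0], [0, 0, 0, 0.4, 0.04, 0, 0]],
])

```text
time: 19.18
tcp_pos: [0.5258, -0.1673, 0.0001]
tool_rot: [0.171, -3.132, -0.001]
contact_force: [-10.7, -1.1, 8.3]
grip_width: 1.002
grip_force: 5.1
```

```bash
python3 - <<'E'
from m import *
from tilt import tilt
tilt(); b=snap('top','top6'); h=cv2.cvtColor(b,cv2.COLOR_RGB2HSV)
o=sub(cv2.inRange(h,(4,120,150),(14,255,255)),340,395,140,190); c=big(o); r=wrect(c,.018); d=np.array(r[0])-[571,-161.7]; a=np.radians(6.17); print(cv2.boundingRect(c),r,"x'y'",d@[np.cos(a),np.sin(a)],d@[-np.sin(a),np.cos(a)])
E
```

```text
fix turn [-0.0003 -0.0046 -0.    ] tool y yaw 96.25991064625458 tcp [ 0.5258 -0.1673  0.0001] q [-0.3075  0.4623 -0.3206  0.7923 -0.0011 -0.4168] F [-10.6627  -1.1134   8.2891] 19.175
(348, 159, 1, 3) ((650.0872802734375, -104.21155548095703), (3.1210482120513916e-05, 6.519465923309326), 88.26567840576172) x'y' 84.8079466983891 48.65522922637943
```

```bash
python3 - <<'E'
from m import *
a=snap('side','side6');b=cv2.imread('pics/top6.png')[:,:,::-1]
cv2.imwrite('pics/c6.png',np.hstack([cv2.resize(a[180:270,290:430],(560,360),interpolation=cv2.INTER_CUBIC),cv2.resize(b[120:240,325:405],(240,360))])[:,:,::-1])
E
```

```text
(no output)
```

View pics/c6.png

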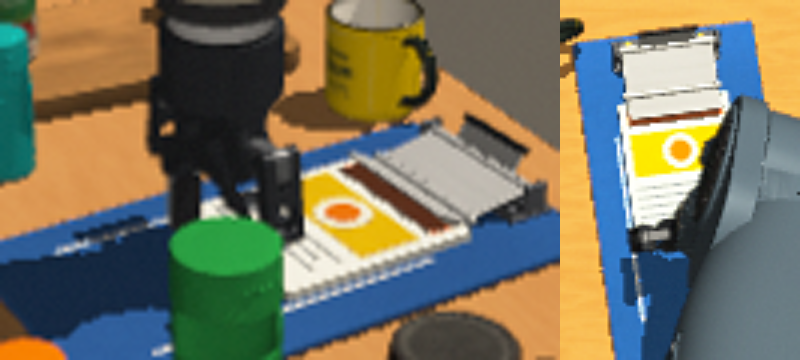

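```bash
python3 - <<'E'
from m import *
a=np.radians(6.17)
def bx(n,u,v,z):
    d=plane(n,u,v,z)[:2]*1000-[571,-161.7]; return np.round([d@[np.cos(a),np.sin(a)],d@[-np.sin(a),np.cos(a)]],1)
f=lambda x,y:(290+x/4,180+y/4); g=lambda x,y:(325+(x-560)/3,120+y/3)
print('fingertip',bx('side',*f(282,240),.013),bx('side',*f(300,238),.013))
print('card near edge corner front',bx('side',*f(468,235),.018),'near rear visible',bx('side',*f(285,290),.018))
print('top finger far',bx('top',*g(635,238),.02),bx('top',*g(672,238),.02),'card rear left',bx('top',*g(632,225),.018),'front left',bx('top',*g(624,105),.018))
E
```

```text
fingertip [ 0.4 -1.6] [11.6 -5.4]
card near edge corner front [100. -64.] near rear visible [-34.4 -58.6]
top finger far [-42.1  60. ] [-47.3  20.7] card rear left [-27.8  61. ] front left [101.7  51.8]
```

```bash
python3 - <<'E'
from m import *
c=ctrl.calibration('side');K=np.array([[c['fx'],0,c['cx']],[0,c['fy'],c['cy']],[0,0,1.]])
a=np.radians(6.17);ex=np.array([np.cos(a),np.sin(a)]);ey=np.array([-np.sin(a),np.cos(a)]);O=np.array([.571,-.1617])
def pr(x,y,z):
    p=O+x/1000*ex+y/1000*ey; X=np.array([*p,z]); q=cv2.projectPoints(X[None],cv2.Rodrigues(c['R'])[0],np.array(c['t']),K,np.array([c['k1'],0,0,0,0.]))[0].ravel(); return np.round([(q[0]-290)*4,(q[1]-180)*4])
for y in(-57,-43,43,57):
  for x in(-56,-34): print(x,y,'z.013',pr(x,y,.013),'z.05',pr(x,y,.05))
print('rear corners if front 105:',pr(-35,-60,.018),pr(-35,60,.018),'front',pr(105,-60,.018))
E
```

```text
-56 -57 z.013 [253. 306.] z.05 [253. 253.]
-34 -57 z.013 [284. 296.] z.05 [285. 243.]
-56 -43 z.013 [241. 295.] z.05 [241. 242.]
-34 -43 z.013 [271. 285.] z.05 [272. 232.]
-56 43 z.013 [171. 233.] z.05 [170. 182.]
-34 43 z.013 [200. 224.] z.05 [200. 174.]
-56 57 z.013 [160. 223.] z.05 [159. 173.]
-34 57 z.013 [189. 215.] z.05 [189. 165.]
rear corners if front 105: [286. 291.] [186. 206.] front [470. 230.]
```

The side picture puts the card's front at crop (468,235), under the lip. Its rear corner is at (286,291), and the near finger is hidden behind the green jar, which agrees with a clean push on the rear edge. Continuing.

>>> drive_tool([
  [[0, 0, 0, 0.3, 0.03, 0.05, 0], [0, 0, 0, 0.4, 0.04, 0, 0], [0, 0, 0, 0.4, 0.05, 0, 0], [0, 0, 0, 0, 0, 0, 0]],
])

```text
time: 19.77
tcp_pos: [0.538, -0.1661, 0.0004]
tool_rot: [0.172, -3.134, -0.001]
contact_force: [-3.6, -0.7, -0.0]
grip_width: 1.001
grip_force: 2.0
```

>>> drive_tool([
  [[0, 0, 0, 0.4, 0.04, 0, 0], [0, 0, 0, 0.4, 0.05, 0, 0], [0, 0, 0, 0.4, 0.04, 0, 0], [0, 0, 0, 0.4, 0.04, 0, 0], [0, 0, 0, 0, 0, 0, 0]],
])

```text
time: 20.4
tcp_pos: [0.5556, -0.1645, 0.0008]
tool_rot: [-0.173, 3.137, 0.001]
contact_force: [-1.8, -0.6, -0.3]
grip_width: 0.999
grip_force: 0.9
```

>>> drive_tool([
  [[0, 0, 0, 0.2, 0.02, 0, 0], [0, 0, 0, 0.2, 0.02, 0, 0], [0, 0, 0, 0, 0, 0, 0]],
])

```text
time: 20.78
tcp_pos: [0.559, -0.1641, 0.0008]
tool_rot: [0.172, -3.136, -0.001]
contact_force: [-3.3, 0.8, -0.6]
grip_width: 1.003
grip_force: 1.6
```

>>> drive_tool([
  [[0, 0, 0, 0.1, 0.01, 0, 0], [0, 0, 0, 0.1, 0.01, 0, 0], [0, 0, 0, 0, 0, 0, 0]],
])

```text
time: 21.15
tcp_pos: [0.5609, -0.1639, 0.0008]
tool_rot: [0.172, -3.136, -0.001]
contact_force: [-3.9, -0.2, -0.9]
grip_width: 1.002
grip_force: 1.8
```

>>> drive_tool([
  [[0, 0, 0, 0.1, 0.01, 0, 0], [0, 0, 0, 0.1, 0.01, 0, 0], [0, 0, 0, 0.1, 0.01, 0, 0], [0, 0, 0, 0, 0, 0, 0]],
])

```text
time: 21.65
tcp_pos: [0.5614, -0.1636, 0.0003]
tool_rot: [0.171, -3.132, -0.001]
contact_force: [-12.2, -1.5, 3.0]
grip_width: 1.001
grip_force: 6.0
```

Force rose to 12 N with almost no motion: the card is at the stop. Backing off and checking.

>>> drive_tool([
  [[0, 0, 0, -0.4, -0.04, 0, 0], [0, 0, 0, -1, -0.1, 0, 0], [0, 0, 0, -2, -0.2, 0, 0], [0, 0, 0, -1, -0.1, 0, 0], [0, 0, 0, 0, 0, 3, 0], [0, 0, 0, 0, 0, 5, 0], [0, 0, 0, 0, 0, 5, 0], [0, 0, 0, 0, 0, 5, 0], [0, 0, 0, -3, 3, 2, 0], [0, 0, 0, -3, 4, 0, 0], [0, 0, 0, -3, 5, 0, 0], [0, 0, 0, 0, 5, 0, 0]],
])

```text
time: 23.15
tcp_pos: [0.4282, 0.003, 0.2015]
tool_rot: [-0.17, 3.136, 0.001]
contact_force: [0.7, -0.2, -0.4]
grip_width: 0.998
grip_force: 0.0
```

>>> drive_tool([
  [[0, 0, 0, 0, 5, 0, 0], [0, 0, 0, 0, 5, 0, 0], [0, 0, 0, 0, 5, 0, 0], [0, 0, 0, 0, 0, 0, 0], [0, 0, 0, 0, 0, 0, 0]],
])

```text
time: 23.78
tcp_pos: [0.4298, 0.152, 0.2009]
tool_rot: [0.174, -3.137, -0.001]
contact_force: [-0.1, -0.6, 0.1]
grip_width: 1.001
grip_force: 0.0
```

```bash
python3 - <<'E'
from m import *
b=snap('top','top7');a=snap('side','side7')
al=np.radians(6.17)
hsv=cv2.cvtColor(b,cv2.COLOR_RGB2HSV)
def bx(p): d=np.array(p)-[571,-161.7]; return d@[np.cos(al),np.sin(al)],d@[-np.sin(al),np.cos(al)]
# card lower part: yellow panel
y=sub(cv2.inRange(hsv,(20,150,150),(32,255,255)),335,400,140,215); r=wrect(big(y),.018); print('yellow',r,bx(r[0]))
y0=cv2.cvtColor(cv2.imread('pics/top4.png'),cv2.COLOR_BGR2HSV); y=sub(cv2.inRange(y0,(20,150,150),(32,255,255)),335,400,150,225); r=wrect(big(y),.018); print('yellow before',r,bx(r[0]))
cv2.imwrite('pics/c7.png',np.hstack([cv2.resize(a[150:270,250:430],(540,360),interpolation=cv2.INTER_CUBIC),cv2.resize(b[120:240,325:405],(240,360))])[:,:,::-1])
E
```

```text
yellow ((639.07568359375, -155.3996124267578), (23.87261390686035, 101.73969268798828), 12.019051551818848) (np.float64(68.35850488229401), np.float64(-1.0528013045272395))
yellow before ((520.4165649414062, -167.5509033203125), (44.75958251953125, 102.5090560913086), 6.2624287605285645) (np.float64(-50.91927233515976), np.float64(-0.3803640998422413))
```

View pics/c7.png

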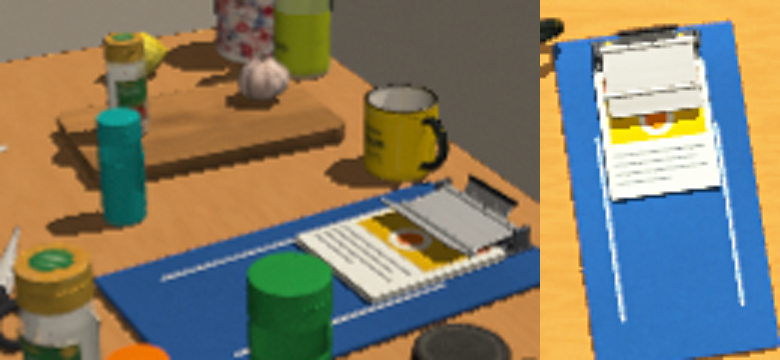

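The card is under the clip, central between the lines, its rear edge at top crop (665,197). The jar stands upright on the chopping board. I'll do one numeric check of the rear edge.

```bash
python3 - <<'E'
from m import *
al=np.radians(6.17);E=np.array([[np.cos(al),np.sin(al)],[-np.sin(al),np.cos(al)]])
def rear(f,v0,v1):
    h=cv2.cvtColor(cv2.imread(f),cv2.COLOR_BGR2HSV); nb=cv2.bitwise_not(blue(h)); L=[]
    for u in range(350,379):
        col=nb[v0:v1,u]; k=np.where(col)[0]
        if len(k): L.append((plane('top',u,v0+k.max()+.5,.018)[:2]*1000-[571,-161.7])@E.T)
    L=np.array(L); p=np.polyfit(L[:,1],L[:,0],1); print(f,"rear x'",p[1],'yaw rel',-p[0])
rear('pics/top4.png',200,236); rear('pics/top7.png',165,200)
h=cv2.cvtColor(cv2.imread('pics/top7.png'),cv2.COLOR_BGR2HSV); nb=cv2.bitwise_not(blue(h))
for v in(168,174,180):
    k=np.where(nb[v,335:395])[0]+335; q=[(plane('top',u,v,.018)[:2]*1000-[571,-161.7])@E.T for u in k]; print(v,k.min(),k.max(),[round(x[1]) for x in q[:4]+q[-4:]])
E
```

```text
pics/top4.png rear x' -134.7690955246529 yaw rel -0.11405912015609582
pics/top7.png rear x' -0.7158693950372049 yaw rel 0.008644021271886506
168 344 385 [65, 59, 55, 52, -57, -60, -63, -67]
174 345 386 [64, 61, 58, 55, -57, -61, -64, -67]
180 335 386 [99, 67, 64, 61, -55, -58, -61, -64]
```

```bash
python3 -c "
from workcell import ctrl
print(ctrl.sign_off())"
```

```text
the job is handed in; nothing more can be done
None
```

I handed the job in at about 24 s, with no verdict returned. The spice jar stands upright on the chopping board, and the card measures about 1 mm from the stop, under the clip, square to within 1° and centred to within a few mm.

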